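Fit a column rest into the gap on a slotted strut and lock its quarter-turn nut

ROBOT

A 7-joint arm with a two-finger parallel gripper is mounted at the origin on a cart in front of the work surface, level with it; the furniture and walls round the work are solid. World frame = base frame: x ahead of the robot, y to its left, z up, the work surface at z = 0. Lengths are in m, angles in rad, forces in N, time in s.
With the tool pointing down it reaches from about 0.4 to 0.875 m from the base axis. Payload 4.4 kg.
Tool frame: the origin (TCP) lies at the very end of the fingers, on their centre line; the grasp point (between the pads) lies 19 mm behind it; z points along the fingers, y is the line along which they close (so a half turn about z gives the same grasp; the last joint's range is limited). The gripper opens to 85 mm and grips with 20 to 120 N. Pads are 22 mm wide; open, the fingers measure 114 mm over their backs; the gripper's body (76 mm by 85 mm) begins 54 mm behind the grasp point. The pads swing forward as they close: fully open they stand 13 mm farther back than shut.
Start: joints at [-1.221, 0.628, 0.038, 1.517, -0.027, 0.996, -0.02], TCP at [0.263, 0.595, 0.231] pointing down, gripper open.
Joint ranges: [-3.06, 3.06], [-0.37, 2.12], [-1.25, 1.32], [0.18, 2.47], [-1.1, 4.24], [0.23, 1.98], [-2.94, 2.94]. Speed limits (rad/s): [2.57, 2.57, 3.14, 3.14, 3.14, 3.14, 3.14].

INTERFACE

Orientations are given as a unit quaternion [w, x, y, z].
In Python, from bench import status, viewer, robot, nets gives the robot as it stands. The module is installed in compiled form; this text tells all that it offers.
- The arm moves only by the tool move_arm, never from a script. Its argument "series" is text: rows parted by semicolons, each of 4 numbers parted by spaces: the shift along the tool's x, y, z in m, then the turn about the tool's z in degrees. A call has 1 to 12 rows; each row shifts and turns the commanded pose from where the row before left it, along the tool's axes as they then stand; what a row does not reach is not made up. A row lasts 1/10 s, in which the tool goes at most 50 mm and 8.59 degrees, less where a joint would pass 70% of its speed; a pose out of reach is approached as far as the arm can. A call with a gripper value outside its range is refused whole. "fingers" is the finger opening in m, from 0 to 0.0854, set as the call begins (left out, the last holds). The fingers move at their own pace and stop on an object; "newtons" is the grip in N (left out, the last holds). Time passes only in rows, so rows that do not move let the fingers close. It gives the time, the measured TCP pose, the force, the opening and the grip force at its end, in the units of the state.
- status.get_state(): the state, without advancing time (a new reading comes with each control period).
- viewer.capture(name): name is "side" or "top" or "wrist"; returns a dict with "pixels" (384x512x3 uint8, red, green, blue), "fx", "fy", "cx", "cy" (pixels), "distortion" ([k1, k2, p1, p2, k3] as OpenCV has them; the pictures are not rectified), "R" (3x3) and "t" (3): a world point X has camera coordinates R X + t; the wrist camera has in their place "T_tool_cam" (4x4, takes a point from camera to tool coordinates, whose origin is the TCP and whose axes are the flange's). Camera axes: x right, y down, z forward; pixel columns grow to the right and rows downward; lengths in m; the calibration is good to about 2 mm. A picture is of the moment at which its call begins: read the wrist's pose just before it. There is no depth.
- robot.hand_in(): hands the job in; it is judged then, once.
Trained networks look in the newest picture that a camera, given by its name, has taken for a name from the list of things; names that differ only in an ending like _2 or _b are one class to them, and where a whole thing is asked for, a point or a joint stands for the part that bears it (a point fixed in the world has none). Each returns a list of dicts, best first, with "score" (0 to 1); they miss things now and then, are a little off and sometimes report something else, mostly with a low value. They report only what shows in the picture. A call takes as long as a camera call.
- nets.regions_of(camera, target): "region" (384x512 bool, what is visible of it) and "extent" ([left, top, right, bottom] in pixels, round what is visible of it).
The state is a dict: "time_s": time; "joints": joint angles; "joint_vel": joint speeds; "joint_torque": joint torques, N m; "tcp_pos": TCP position; "orientation": TCP orientation; "wrist_force": force on the tool from outside, world axes, zero at the start; "torque": the same for the moment, N m; "gripper_width": opening from 0.0 (shut) to 1.0 (fully open); "finger_force": force on a finger pad.
Only numpy, scipy, OpenCV 4.12 (cv2) and the standard library are available. Lean on these libraries where they do the work, as an engineer would, in place of code of your own. Each camera call takes 0.05 s, during which the arm holds its last target. There are 200 camera calls.

TASK

Move the loose column rest from the short parking stub to the long slotted strut, into the gap between the rest already fitted there and the white closure strip in the slot: find where its nut and tongues drop into the slot and the foot lies flat, press the wing knob down against its spring until the nut is clear under the lips, turn it a quarter turn clockwise (seen from above) so that it stands square across the slot, and let it spring up. Feel your way, force nothing, and leave the spare column, the spanner and the beaker where they are.

Things in the scene. Friction and masses are not known exactly. Their poses are not given: they have to be found in the camera images.
- strut: Fixed steel strut on two foot plates (100 mm wide, 5 thick). 41 mm wide, 350 long, top face 26 mm over the bench. A 22 mm slot runs along the whole top into a channel 36 mm wide, its floor 18.5 mm under the top face. Both edges of the slot turn down into lips, 2.5 mm thick, lower edges 7 mm under the top face. Origin on the bench under the strut's middle; x along the slot, y across, z up.
- slot_mid (a point): Middle of the strut's slot at the top face. Not measured, to be seen or felt: a fitted rest like the loose one, with a column across it, its centre 85 to 127 mm from here along +x, and a 96 mm white strip in the slot, top 1 mm above the strut, 100 mm nearer (-x) than that rest's near face. In that gap the loose rest drops in with 6 mm to spare, its centre 96 to 102 mm from the fitted one's.
- stub: Fixed 120 mm piece of the same strut on one foot plate, the parking place of the loose rest. Origin on the bench under its middle; x along the slot, z up, top face at z = 26 mm.
- rest: Loose rest, 0.3 kg, parked unlocked in the stub; it lifts straight out. Foot 96 x 44 x 6 mm; at each end a trough (20 mm high, inner wall 23 mm from centre), in the middle a boss (28 mm wide, 20 high). Below the foot, 26 to 46 mm either side of centre, tongues 19.6 mm wide, 5 deep, bevelled, keep it straight in the slot. Origin: centre of the foot's underside; x lengthwise, either end first, z up.
- wing_top (a point): Middle of the top of the loose rest's black wing knob, 60 mm above the foot's underside (spring relaxed). The wing is an upright bar 46 mm long, 12 thick, 26 tall; grip across the 12 mm and carry the rest by it. x runs along the bar and the nut below. A spring (6 N, plus 0.5 N per mm) holds wing and nut up; pressed, they go down at most 14 mm (13 N).
- wing (a joint): Turn of wing and nut together in the foot, rad, clockwise seen from above: 0 = along the foot (passes the slot; a stop keeps it from turning back), 1.57 = across (locked). Friction 0.03 N m. Steel nut 35 x 20 x 8.5 mm, 35 along the wing, two grooves across its top for the lips. It turns clockwise only; in the channel its corners meet the walls 0.05 to 0.1 rad past square.
- foot_under (a point): Centre of the loose rest's underside. How far the nut is screwed up its stud differs and is not measured: relaxed, its bottom is 4.5 to 12.5 mm below this point. To turn under the lips it must be pressed until its bottom is 15.5 mm below; at 18.5 mm it meets the channel floor, felt as a hard stop well above the spring force. Too high it jams on the lips. About 1 mm off the floor it turns freely.
- column_spare: A like column, 188 x 14 mm, lying loose on the bench; leave it. Origin: middle of its underside, y along it.
- wrench_small: Small open-ended spanner, 131 x 26 x 6 mm, lying loose on the bench; leave it. Origin: middle of its underside, y along it.
- beaker: Glass beaker, 53 mm across, 68 mm tall, standing loose on the bench; leave it. Origin: middle of its underside.

How it is judged:
On the way, in this order (a step that is already met when the one before it is completed fails the run):
1. the foot lies flat on the strut with nut and tongues in the slot (z of rest in the frame of strut between 0.024 and 0.028 m and y of rest in the frame of strut between -0.004 and 0.004 m and x of rest in the frame of strut between -0.17 and 0.17 m and angle between the x axis of rest and the x axis of strut, either way round below 0.08 rad), for 0.2 s.
2. the wing and nut are turned across the slot, the foot still on the strut (z of rest in the frame of strut between 0.023 and 0.029 m and angle between the x axis of wing_top and the y axis of strut, either way round below 0.2 rad), for 0.2 s.
At the end, for the whole second after the job is handed in: The foot lies flat (1.5 mm) and square (0.06 rad) on the strut, its nut and tongues in the slot in the gap between the fitted rest and the closure strip; wing and nut stand across the slot within 0.12 rad, so that the nut has caught the lips; the rest is released and still (z of rest in the frame of strut between 0.0245 and 0.0275 m and y of rest in the frame of strut between -0.003 and 0.003 m and angle between the x axis of rest and the x axis of strut, either way round below 0.06 rad and angle between the x axis of wing_top and the y axis of strut, either way round below 0.12 rad and linear speed of rest below 0.02 m/s and x of rest in the frame of strut between -0.025 and 0.04 m); the robot touches nothing.
It fails at once if the loose rest forced against the strut and what is on it (all its contacts there added up over 45 N) (contact force between rest and strut above 45 N).
It fails at once if the spare column, the spanner or the beaker shifted more than 30 mm (distance of any of column_spare, wrench_small, beaker from where it was at the start of the episode above 0.03 m).
It also fails if it takes over 72 s, if anything falls off the work surface, if the arm or the gripper's body presses on something with over 40 N, if the wrist force passes 120 N, or if a joint passes its speed limit or range.

## Working session

There is one attempt and no reset: what is moved stays moved. The work goes in short steps, Python scripts to look and compute and a tool call to move; the robot and the scene stay as the last step left them, time stands still between calls to the robot, and variables do not carry over. Pictures are saved under pics/ and viewed, at most 10 in all, crops included, and the job is handed in when it is done.

Besides the shell and the picture viewer there is one more tool, called after ">>>" as a command line: name --argument value ..., lists and objects as JSON in quotes. move_arm: Moves the arm, as the interface text tells. Its arguments: {"type":"object","properties":{"series":{"type":"string"},"fingers":{"type":"number"},"newtons":{"type":"number"}},"required":["series"]}

```bash
mkdir -p pics
cat > h.py <<'E'
import numpy as np, cv2
from bench import status, viewer, robot, nets
def save(name,fn):
    c=viewer.capture(name); cv2.imwrite('pics/'+fn,c['pixels'][:,:,::-1]); return c
def K(c): return np.array([[c['fx'],0,c['cx']],[0,c['fy'],c['cy']],[0,0,1.]])
def extr(c,s=None):
    if 'R' in c: return np.array(c['R']),np.array(c['t'])
    from scipy.spatial.transform import Rotation as Ro
    q=s['orientation']; T=np.eye(4); T[:3,:3]=Ro.from_quat([q[1],q[2],q[3],q[0]]).as_matrix(); T[:3,3]=s['tcp_pos']
    M=np.linalg.inv(T@np.array(c['T_tool_cam'])); return M[:3,:3],M[:3,3]
def onplane(c,uv,z,s=None):
    R,t=extr(c,s); p=cv2.undistortPoints(np.array(uv,float).reshape(-1,1,2),K(c),np.array(c['distortion'],float)).reshape(-1,2)
    d=np.c_[p,np.ones(len(p))]@R; o=-R.T@t
    return o+d*((z-o[2])/d[:,2])[:,None]
def proj(c,X,s=None):
    R,t=extr(c,s); return cv2.projectPoints(np.array(X,float).reshape(-1,3),cv2.Rodrigues(R)[0],t,K(c),np.array(c['distortion'],float))[0].reshape(-1,2)
E
python3 - <<'E'
from h import *
import cv2
np.set_printoptions(precision=4,suppress=True)
s=status.get_state();print(s)
ims=[]
for n in ['top','side']:
    c=save(n,n+'0.png')
    print(n,-np.array(c['R']).T@c['t'])
    for t in ['strut','stub','rest','wing_top','column_spare','wrench_small','beaker']:
        for d in nets.regions_of(n,t)[:3]:
            m=d['region'].astype(np.uint8); cs=max(cv2.findContours(m,0,2)[0],key=cv2.contourArea)
            print(t,round(d['score'],2),d['extent'],cv2.minAreaRect(cs))
E
```

```text
{'time_s': 0.0, 'joints': array([-1.2208,  0.6294,  0.0384,  1.5183, -0.0271,  0.9963, -0.02  ]), 'joint_vel': array([-0.0007, -0.    ,  0.0008, -0.0009,  0.0009, -0.0003, -0.0016]), 'joint_torque': array([  0.0002, -56.3383,   1.2263, -19.3448,   0.011 ,   0.0104,
         0.    ]), 'tcp_pos': array([0.2623, 0.5941, 0.2304]), 'orientation': array([-0.0002,  0.2064,  0.9785, -0.0009]), 'wrist_force': array([-0.0628,  0.551 ,  0.7154]), 'torque': array([ 0.0001, -0.0098, -0.0029]), 'finger_force': 0.0, 'gripper_width': 0.997718971502498}
top [ 0.2793 -0.0351  1.3186]
strut 0.71 [231.8, 124.0, 293.8, 243.5] ((257.34393310546875, 182.29710388183594), (63.3354606628418, 119.94850158691406), 10.244086265563965)
strut 0.51 [160.4, 166.8, 212.8, 198.0] ((174.10000610351562, 177.80001831054688), (33.98823165893555, 4.919349670410156), 26.56505012512207)
stub 0.72 [319.8, 168.6, 354.3, 210.3] ((326.5, 187.5), (13.0, 11.0), 90.0)
rest 0.76 [331.3, 168.1, 349.4, 204.8] ((340.04693603515625, 187.66375732421875), (16.467390060424805, 33.373374938964844), 4.573921203613281)
rest 0.68 [323.1, 165.7
[... 818 characters left out ...]
232.7235107421875, 146.40586853027344), (23.46912956237793, 36.04735565185547), 85.60128784179688)
wing_top 0.79 [228.2, 133.0, 242.7, 153.8] ((232.5, 142.5), (15.0, 17.0), 90.0)
column_spare 0.85 [277.9, 262.7, 296.3, 349.4] ((287.1724853515625, 305.9067687988281), (9.727179527282715, 86.57889556884766), 6.428747177124023)
column_spare 0.61 [210.5, 151.7, 256.4, 172.7] ((231.46835327148438, 163.26600646972656), (44.174583435058594, 17.635778427124023), 4.184916019439697)
wrench_small 0.72 [327.1, 246.8, 378.0, 289.7] ((352.5000305175781, 269.0000305175781), (59.1878547668457, 10.629496574401855), 41.82017135620117)
beaker 0.6 [232.4, 302.1, 265.1, 344.2] ((248.0, 323.5), (39.0, 30.0), 90.0)
```

Run:
```python
from h import *
t=cv2.imread('pics/top0.png');s=cv2.imread('pics/side0.png')
a=cv2.resize(t[110:260,150:370],None,fx=3.6,fy=3.6,interpolation=2);cv2.imwrite('pics/a.png',a)
b=cv2.resize(s[110:360,150:400],None,fx=2.4,fy=2.4,interpolation=2);cv2.imwrite('pics/b.png',b)
c=viewer.capture('top')
print(onplane(c,[[340,187.5]],.08),onplane(c,[[257.3,182.3],[262.5,124],[235,240]],.026),onplane(c,[[326,187]],.02))
c=viewer.capture('side')
print(onplane(c,[[234.5,139]],.08),onplane(c,[[176,222],[322,220]],.026))
```

```text
[[ 0.51258935 -0.24484227  0.08      ]] [[ 0.53797615 -0.01720644  0.026     ]
 [ 0.71289877 -0.03212927  0.026     ]
 [ 0.37306058  0.0449037   0.026     ]] [[ 0.52536917 -0.21452041  0.02      ]]
[[ 0.51767189 -0.24081275  0.08      ]] [[ 0.7114971  -0.06150945  0.026     ]
 [ 0.39654743  0.04094116  0.026     ]]
```

View pics/a.png

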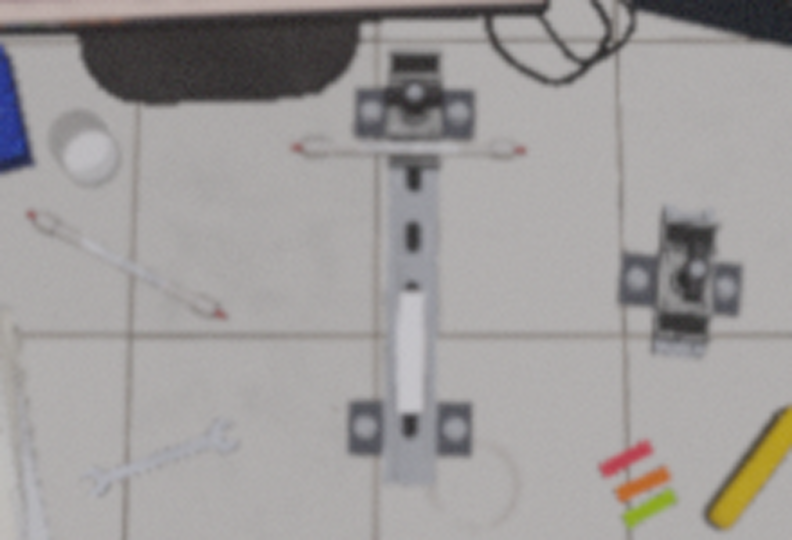

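View pics/b.png

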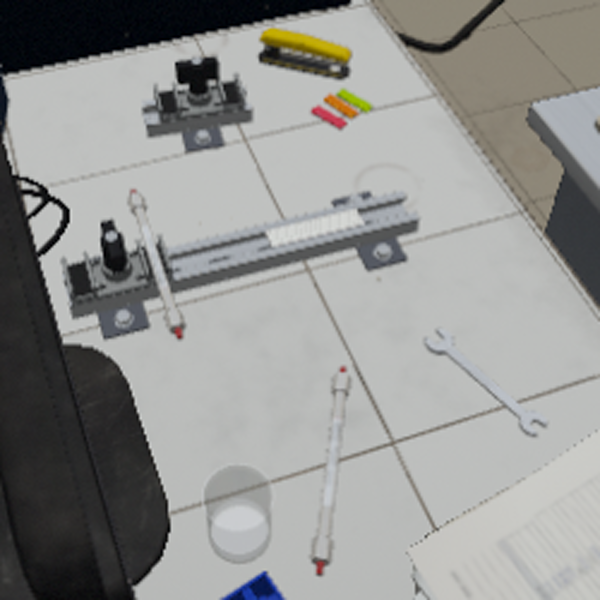

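The fitted rest sits at crop A (414,105), with its column at (410,150). The white strip runs over crop y 290–413. The stub, with the loose rest, is at crop A (688,280). Strut +x is about world +x. I'll move over the stub next.

>>> move_arm --series "-.0285 -.0332 0 0;-.0285 -.0332 0 0;-.0285 -.0332 0 0;-.0285 -.0332 0 0;-.0285 -.0332 0 0;-.0285 -.0332 0 0;-.0285 -.0332 0 0;-.0285 -.0332 0 0;-.0285 -.0332 0 0;-.0285 -.0332 0 0"

```text
time_s: 1.9
tcp_pos: [0.3896, 0.1742, 0.2316]
orientation: [0.0, 0.206, 0.978, 0.0]
wrist_force: [1.3, 0.1, -0.2]
gripper_width: 1.001
finger_force: 0.0
```

>>> move_arm --series "-.0285 -.0332 0 0;-.0285 -.0332 0 0;-.0285 -.0332 0 0;-.0285 -.0332 0 0;-.0285 -.0332 0 0;-.0285 -.0332 0 0;-.0285 -.0332 0 0;-.0285 -.0332 0 0;-.0285 -.0332 0 0;0 0 0 -8;0 0 0 -8;0 0 0 -8"

```text
time_s: 3.1
tcp_pos: [0.5031, -0.2016, 0.2312]
orientation: [-0.0, -0.004, 1.0, 0.0]
wrist_force: [0.6, 0.6, 0.2]
gripper_width: 1.001
finger_force: 0.0
```

Run:
```python
from h import *
np.set_printoptions(precision=4,suppress=True)
s=status.get_state();print(s['time_s'],s['joints'],s['tcp_pos'],s['orientation'],s['wrist_force'])
c=save('wrist','w1.png');print(c['T_tool_cam'])
for t in ['stub','rest','wing_top']:
  for d in nets.regions_of('wrist',t)[:3]:
    cs=max(cv2.findContours(d['region'].astype(np.uint8),0,2)[0],key=cv2.contourArea)
    print(t,round(d['score'],2),d['extent'],cv2.minAreaRect(cs))
```

```text
3.1 [ 0.3093  0.4732  0.0294  1.8213 -0.0179  0.8474  1.926 ] [ 0.5031 -0.2016  0.2312] [-0.     -0.0039  1.      0.    ] [0.5602 0.6257 0.1699]
[[-0.0013 -0.9621 -0.2728  0.0693]
 [ 1.     -0.001  -0.0014  0.    ]
 [ 0.0011 -0.2728  0.9621 -0.1429]
 [ 0.      0.      0.      1.    ]]
stub 0.42 [317.6, 20.0, 479.7, 325.9] ((415.1248474121094, 152.2771759033203), (267.249267578125, 104.99688720703125), 84.31507873535156)
rest 0.92 [174.9, 132.6, 227.6, 226.1] ((199.1844482421875, 178.4713134765625), (44.81519317626953, 94.33824157714844), 5.19442892074585)
rest 0.48 [178.4, 167.0, 206.5, 216.7] ((194.0754852294922, 189.23587036132812), (23.351295471191406, 54.80686569213867), 15.945395469665527)
wing_top 0.9 [181.6, 162.7, 208.4, 215.2] ((194.17649841308594, 189.29412841796875), (23.283418655395508, 54.813053131103516), 14.03624439239502)
```

View pics/w1.png

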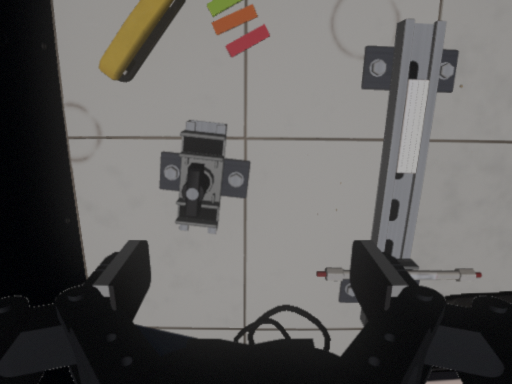

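The wrist picture shows the loose rest at about (203,178), its wing at (195,187), and the strut on the right with the strip over (413,82)–(408,172). I'll zoom in for exact corners.

Run:
```python
from h import *
w=cv2.imread('pics/w1.png')
a=cv2.resize(w[110:240,150:260],(440,520),interpolation=2)
b=cv2.resize(w[15:275,355:480],(275,572),interpolation=2)
o=np.zeros((572,720,3),np.uint8);o[:520,:440]=a;o[:,445:]=b;cv2.imwrite('pics/w1c.png',o)
```

```text
(no output)
```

View pics/w1c.png

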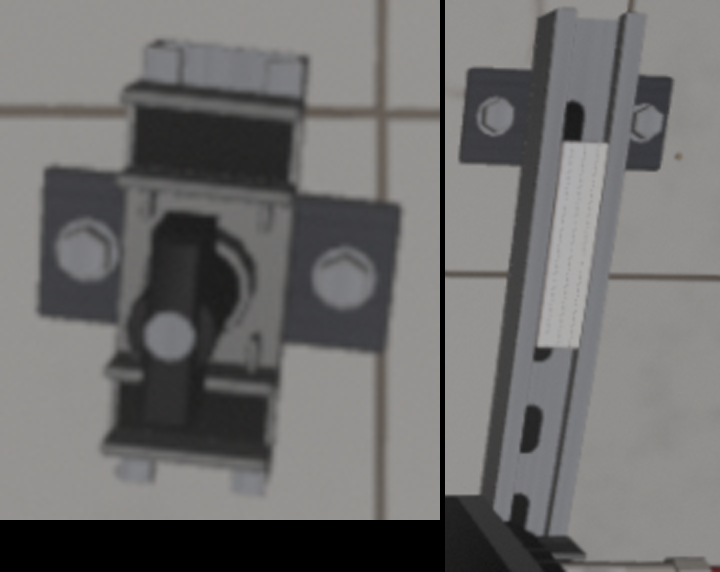

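Run:
```python
from h import *
np.set_printoptions(precision=4,suppress=True)
s=status.get_state();c=viewer.capture('wrist')
A=lambda p:np.array(p)/4+[149.6,109.6]
B=lambda p:(np.array(p)-[445,0])/2.2+[354.7,14.7]
def P(n,uv,z):
    p=onplane(c,uv,z,s)[:,:2]; print(n,z); print(p); print(' len',[round(float(np.linalg.norm(p[i]-p[i-1])),4) for i in range(len(p))],' ang',[round(float(np.degrees(np.arctan2(*(p[i]-p[i-1])[::-1]))),1) for i in range(len(p))],'mean',p.mean(0))
for z in (.046,.052): P('rest trough TL TR BR BL',A([[123,95],[302,106],[268,465],[103,452]]),z)
P('stubplate',A([[48,168],[400,205],[383,352],[40,318]]),.005)
P('stub near end',A([[148,42],[307,58]]),.026)
P('wing dot',A([[169,337]]),.086)
P('wing far end',A([[147,420],[187,424]]),.086)
P('strip',B([[565,142],[608,143],[580,348],[538,347]]),.027)
P('strut near',B([[557,10],[645,15]]),.026)
P('foot plate near',B([[470,68],[672,78],[659,170],[460,162]]),.005)
P('strutedges L,R',B([[557,10],[500,495]]),.026)
P('R',B([[645,15],[570,535]]),.026)
```

```text
rest trough TL TR BR BL 0.046
[[ 0.4741 -0.2687]
 [ 0.4769 -0.2256]
 [ 0.57   -0.2364]
 [ 0.5664 -0.2792]]
 len [0.0929, 0.0433, 0.0937, 0.043]  ang [173.5, 86.3, -6.6, -94.8] mean [ 0.5219 -0.2525]
rest trough TL TR BR BL 0.052
[[ 0.4734 -0.2675]
 [ 0.4761 -0.2251]
 [ 0.5675 -0.2358]
 [ 0.564  -0.2778]]
 len [0.0912, 0.0425, 0.092, 0.0422]  ang [173.5, 86.3, -6.6, -94.8] mean [ 0.5203 -0.2515]
stubplate 0.005
[[ 0.4991 -0.299 ]
 [ 0.5097 -0.2021]
 [ 0.5524 -0.207 ]
 [ 0.5422 -0.3044]]
 len [0.0434, 0.0976, 0.0429, 0.098]  ang [172.9, 83.7, -6.6, -96.0] mean [ 0.5258 -0.2531]
stub near end 0.026
[[ 0.4632 -0.2658]
 [ 0.4674 -0.2255]]
 len [0.0405, 0.0405]  ang [-95.9, 84.1] mean [ 0.4653 -0.2456]
wing dot 0.086
[[ 0.5228 -0.2533]]
 len [0.0]  ang [0.0] mean [ 0.5228 -0.2533]
wing far end 0.086
[[ 0.5425 -0.2592]
 [ 0.5434 -0.2502]]
 len [0.0091, 0.0091]  ang [-96.1, 83.9] mean [ 0.543  -0.2547]
strip 0.027
[[ 0.4226 -0.0436]
 [ 0.4227 -0.0236]
 [ 0.5181 -0.0249]
 [ 0.5177 -0.0457]]
 len [0.0951, 0.02, 0.0954, 0.0209]  ang [178.7, 89.7, -0.8, -91.3] mean [ 0.4703 -0.0345]
strut near 0.026
[[ 0.367  -0.0525]
 [ 0.368  -0.0126]]
 len [0.0398, 0.0398]  ang [-91.4, 88.6] mean [ 0.3675 -0.0326]
foot plate near 0.005
[[ 0.3892 -0.0824]
 [ 0.3916  0.0155]
 [ 0.4342  0.0149]
 [ 0.4318 -0.084 ]]
 len [0.0427, 0.098, 0.0426, 0.0989]  ang [177.9, 88.6, -0.8, -91.4] mean [ 0.4117 -0.034 ]
strutedges L,R 0.026
[[ 0.367  -0.0525]
 [ 0.5957 -0.0558]]
 len [0.2287, 0.2287]  ang [179.2, -0.8] mean [ 0.4814 -0.0541]
R 0.026
[[ 0.368  -0.0126]
 [ 0.619  -0.0158]]
 len [0.251, 0.251]  ang [179.3, -0.7] mean [ 0.4935 -0.0142]
```

>>> move_arm --series "-.0095 -.0256 .015 0;-.0095 -.0257 .02 0;0 0 .03 7;0 0 .025 0;0 0 0 0" --fingers 0.04

```text
time_s: 3.85
tcp_pos: [0.5199, -0.2511, 0.1382]
orientation: [-0.003, 0.06, 0.998, 0.001]
wrist_force: [-1.8, 0.1, 0.1]
gripper_width: 0.469
finger_force: 0.0
```

Run:
```python
from h import *
np.set_printoptions(precision=4,suppress=True)
s=status.get_state();print(s['time_s'],s['joints'],s['tcp_pos'],s['orientation'],s['wrist_force'])
c=save('wrist','w2.png')
for t in ['rest','wing_top']:
  for d in nets.regions_of('wrist',t)[:2]:
    cs=max(cv2.findContours(d['region'].astype(np.uint8),0,2)[0],key=cv2.contourArea)
    print(t,round(d['score'],2),d['extent'],cv2.minAreaRect(cs))
print(proj(c,[[.5225,-.2527,.086]],s))
```

```text
3.85 [ 0.3639  0.6462  0.0583  1.8085 -0.0542  0.6955  1.9027] [ 0.5199 -0.2511  0.1382] [-0.0034  0.0602  0.9982  0.001 ] [-1.7866  0.1099  0.1053]
rest 0.65 [227.6, 168.1, 265.6, 248.1] ((247.5, 207.0), (80.0, 33.0), 90.0)
rest 0.63 [215.0, 123.4, 278.2, 254.5] ((247.70481872558594, 189.03662109375), (129.05474853515625, 63.06850051879883), 88.83085632324219)
wing_top 0.72 [230.6, 170.3, 264.9, 246.1] ((247.5, 207.5), (77.0, 31.0), 90.0)
[[248.2382 212.8385]]
```

View pics/w2.png

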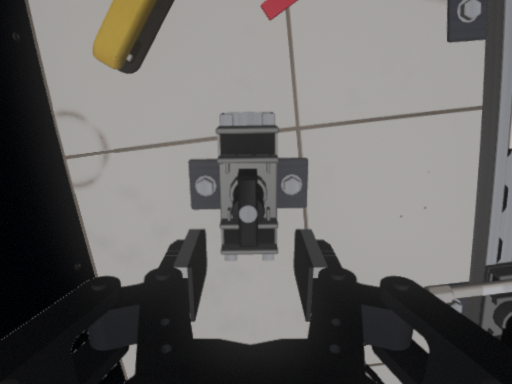

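The wing dot is at (248,214) against a prediction of (248,213), so I'm descending to grip.

>>> move_arm --series "-.0028 -.0013 .025 0;0 0 .03 0;0 0 .02 0;0 0 0 0;0 0 0 0"

```text
time_s: 4.5
tcp_pos: [0.5259, -0.2544, 0.0677]
orientation: [0.001, 0.06, 0.998, -0.0]
wrist_force: [0.8, 0.5, 0.6]
gripper_width: 0.466
finger_force: 0.0
```

>>> move_arm --series "0 0 0 0;0 0 0 0;0 0 0 0;0 0 0 0;0 0 0 0" --fingers 0 --newtons 60

```text
time_s: 5.0
tcp_pos: [0.526, -0.2541, 0.0672]
orientation: [0.001, 0.059, 0.998, -0.0]
wrist_force: [1.7, 1.4, 5.5]
gripper_width: 0.121
finger_force: 63.3
```

>>> move_arm --series "0 0 0 0;0 0 0 0;.0035 0.001 .004 0;0 0 0 0" --fingers 0.03

```text
time_s: 5.4
tcp_pos: [0.52, -0.2522, 0.0614]
orientation: [-0.001, 0.06, 0.998, 0.0]
wrist_force: [-0.8, 0.7, -0.1]
gripper_width: 0.351
finger_force: 0.0
```

>>> move_arm --series "0 0 0 0;0 0 0 0;0 0 0 0;0 0 0 0;0 0 0 0" --fingers 0 --newtons 60

```text
time_s: 5.9
tcp_pos: [0.5213, -0.2526, 0.0621]
orientation: [-0.0, 0.06, 0.998, 0.0]
wrist_force: [-0.5, -0.3, -2.0]
gripper_width: 0.128
finger_force: 59.8
```

>>> move_arm --series "0 0 -.01 0;0 0 -.02 0;0 0 -.03 0;0 0 -.03 0;0 0 0 0;0 0 0 0"

```text
time_s: 6.5
tcp_pos: [0.5217, -0.2525, 0.153]
orientation: [0.001, 0.059, 0.998, -0.0]
wrist_force: [0.3, 0.8, -3.1]
gripper_width: 0.128
finger_force: 59.8
```

Run:
```python
from h import *
np.set_printoptions(precision=4,suppress=True)
s=status.get_state();print(s)
save('wrist','w3.png');save('side','s3.png')
o=np.hstack([cv2.resize(cv2.imread('pics/w3.png'),(400,300)),cv2.resize(cv2.imread('pics/s3.png')[60:260,120:387],(400,300),interpolation=2)]);cv2.imwrite('pics/ws3.png',o)
```

```text
{'time_s': 6.5, 'joints': array([ 0.3642,  0.6245,  0.0594,  1.7991, -0.0531,  0.7183,  1.9043]), 'joint_vel': array([ 0.0008,  0.036 , -0.0028,  0.0265,  0.0003,  0.0019, -0.0004]), 'joint_torque': array([  0.048 , -55.4516,   1.6628, -16.8654,   0.0163,  -0.0957,
        -0.0016]), 'tcp_pos': array([ 0.5217, -0.2525,  0.153 ]), 'orientation': array([ 0.0006,  0.0594,  0.9982, -0.0001]), 'wrist_force': array([ 0.266 ,  0.7565, -3.1117]), 'torque': array([ 0.0565,  0.0628, -0.0098]), 'finger_force': 59.790494218468666, 'gripper_width': 0.12772824986190368}
```

View pics/ws3.png

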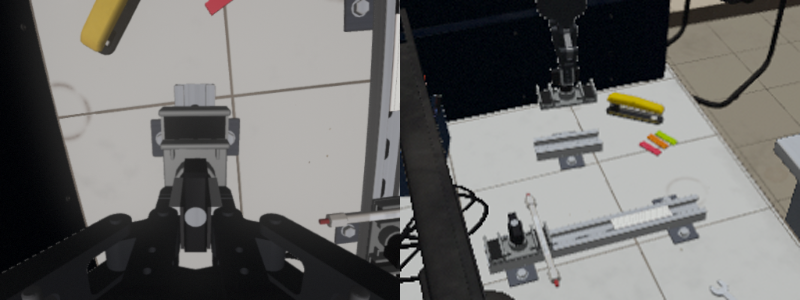

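>>> move_arm --series "0 0 0 -5.8;-.0069 .0362 0 0;-.0069 .0362 0 0;-.0069 .0362 0 0;-.0069 .0362 0 0;-.0069 .0362 0 0;-.007 .0363 0 0;0 0 0 0;0 0 0 0"

```text
time_s: 7.5
tcp_pos: [0.566, -0.0346, 0.1508]
orientation: [-0.001, 0.007, 1.0, 0.0]
wrist_force: [0.1, -0.2, -2.8]
gripper_width: 0.129
finger_force: 59.9
```

Run:
```python
from h import *
np.set_printoptions(precision=4,suppress=True)
s=status.get_state();print(s['time_s'],s['joints'],s['tcp_pos'],s['orientation'],s['wrist_force'],s['torque'])
c=save('wrist','w4.png');w=cv2.imread('pics/w4.png')
print(proj(c,[[.518,-.0353,.027],[.3675,-.0326,.026]],s))
cv2.imwrite('pics/w4c.png',cv2.resize(w[20:290,130:380],(555,600),interpolation=2))
```

```text
7.5 [-0.0245  0.6142  0.0557  1.8313 -0.0501  0.7004  1.6154] [ 0.566  -0.0346  0.1508] [-0.0015  0.0074  1.      0.0001] [ 0.0725 -0.193  -2.7824] [-0.0725  0.0076 -0.0591]
[[ 248.4151  118.7889]
 [ 248.616  -101.3965]]
```

View pics/w4c.png

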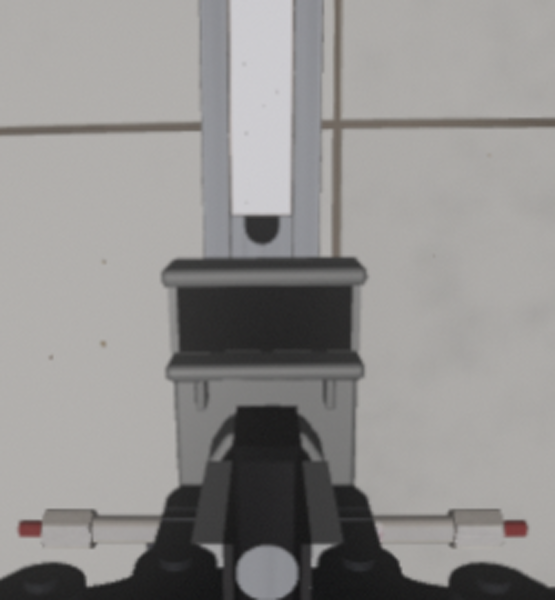

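Run:
```python
from h import *
np.set_printoptions(precision=4,suppress=True)
s=status.get_state();c=viewer.capture('wrist');print(c['cx'],c['fx'])
B=lambda p:np.array(p)/2.2222+[129.7,19.7]
print('strip',onplane(c,B([[232,215],[292,215]]),.027,s).mean(0))
for y,l,r in ((50,201,323),(230,204.5,319.5)): print('strut',onplane(c,B([[l,y],[r,y]]),.026,s))
zf=s['tcp_pos'][2]-.0362
print('trough top outer',onplane(c,B([[163,280],[366,278]]),zf+.020,s),onplane(c,B([[168,262],[362,260]]),zf+.020,s))
print('wing dot',onplane(c,B([[267,572]]),zf+.060,s))
```

```text
249.89494374201072 340.1140712203375
strip [ 0.5161 -0.0377  0.027 ]
strut [[ 0.4615 -0.0568  0.026 ]
 [ 0.4623 -0.0163  0.026 ]]
strut [[ 0.521  -0.058   0.026 ]
 [ 0.5217 -0.0176  0.026 ]]
trough top outer [[ 0.5216 -0.0579  0.1349]
 [ 0.522  -0.0148  0.1349]] [[ 0.5178 -0.0566  0.1349]
 [ 0.5181 -0.0157  0.1349]]
wing dot [[ 0.5679 -0.0366  0.1749]]
```

>>> move_arm --series ".001 -.0023 .02 0;0 0 .025 0;0 0 .02 0;0 0 0.005 0;0 0 0 0;0 0 0 0"

```text
time_s: 8.2
tcp_pos: [0.5664, -0.0391, 0.083]
orientation: [0.001, 0.009, 1.0, -0.0]
wrist_force: [0.8, -0.8, -2.5]
gripper_width: 0.124
finger_force: 59.9
```

Run:
```python
from h import *
np.set_printoptions(precision=4,suppress=True)
s=status.get_state();print(s['time_s'],s['tcp_pos'],s['orientation'],s['wrist_force'],s['torque'])
c=save('wrist','w5.png');w=cv2.imread('pics/w5.png')
cv2.imwrite('pics/w5c.png',cv2.resize(w[20:290,130:380],(555,600),interpolation=2))
```

```text
8.2 [ 0.5664 -0.0391  0.083 ] [ 0.0006  0.0095  1.     -0.0001] [ 0.7517 -0.7801 -2.4726] [-0.0084 -0.0474 -0.0232]
```

View pics/w5c.png

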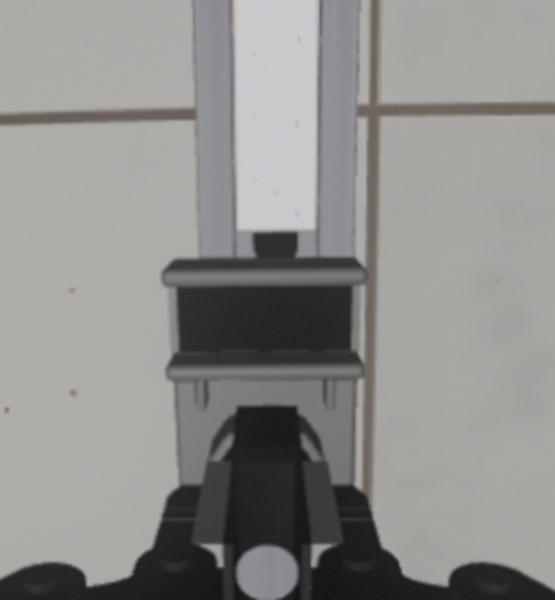

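Run:
```python
from h import *
np.set_printoptions(precision=4,suppress=True)
s=status.get_state();c=viewer.capture('wrist')
B=lambda p:np.array(p)/2.2222+[129.7,19.7]
print('strip',onplane(c,B([[236,231],[316,230]]),.027,s))
for y,l,r in ((50,195,358),(240,200.5,354.5)): print('strut',onplane(c,B([[l,y],[r,y]]),.026,s))
zf=s['tcp_pos'][2]-.0362
print('trough top outer',onplane(c,B([[163,275],[366,273]]),zf+.020,s),onplane(c,B([[168,262],[362,260]]),zf+.020,s))
print('wing dot',onplane(c,B([[267,572]]),zf+.060,s))
```

```text
strip [[ 0.5163 -0.0463  0.027 ]
 [ 0.5164 -0.0255  0.027 ]]
strut [[ 0.4715 -0.0552  0.026 ]
 [ 0.4723 -0.0148  0.026 ]]
strut [[ 0.5185 -0.0558  0.026 ]
 [ 0.5193 -0.0153  0.026 ]]
trough top outer [[ 0.5213 -0.0603  0.0671]
 [ 0.5217 -0.0174  0.0671]] [[ 0.5186 -0.0591  0.0671]
 [ 0.519  -0.0183  0.0671]]
wing dot [[ 0.5686 -0.0392  0.1071]]
```

>>> move_arm --series ".001 .0025 .003 0;0 0 .003 0;0 0 0 0;0 0 0 0"

```text
time_s: 8.7
tcp_pos: [0.5648, -0.0357, 0.0763]
orientation: [-0.0, 0.009, 1.0, -0.0]
wrist_force: [-0.9, 0.1, -2.2]
gripper_width: 0.125
finger_force: 60.0
```

>>> move_arm --series "0 0 .002 0;0 0 .002 0;0 0 0 0;0 0 0 0"

```text
time_s: 9.1
tcp_pos: [0.5648, -0.0358, 0.0721]
orientation: [-0.0, 0.009, 1.0, 0.0]
wrist_force: [0.8, -0.7, -2.5]
gripper_width: 0.121
finger_force: 60.0
```

Run:
```python
from h import *
np.set_printoptions(precision=4,suppress=True)
s=status.get_state();print(s['time_s'],s['tcp_pos'],s['orientation'],s['wrist_force'],s['torque'])
c=save('wrist','w6.png');w=cv2.imread('pics/w6.png')
for r in (40,60,80,100,115,125): # strut edges
    g=cv2.GaussianBlur(cv2.cvtColor(w,cv2.COLOR_BGR2GRAY),(1,5),0)[r].astype(float); d=np.diff(g); i=np.argsort(-abs(d[180:300]))[:8]+180; print(r,sorted((int(k),int(d[k])) for k in i))
```

```text
9.1 [ 0.5648 -0.0358  0.0721] [-0.0002  0.0089  1.      0.    ] [ 0.7674 -0.6598 -2.4551] [-0.045  -0.0421 -0.0334]
40 [(208, -26), (227, 30), (228, 36), (267, -26), (268, -45), (287, 34), (292, -26), (293, -31)]
60 [(209, -25), (227, 22), (228, 44), (267, -32), (287, 36), (292, -34), (293, -27), (296, 30)]
80 [(228, 34), (267, -48), (269, 22), (286, 28), (291, -30), (292, -28), (297, 25), (298, 21)]
100 [(228, 32), (229, 40), (266, -19), (267, -47), (286, 30), (291, -43), (292, -19), (297, 26)]
115 [(227, -19), (228, 33), (229, 38), (266, -22), (267, -45), (291, -34), (296, 21), (297, 25)]
125 [(210, -18), (228, 27), (229, 35), (266, -22), (267, -42), (285, 20), (291, -31), (297, 24)]
```

>>> move_arm --series "0 0 .002 0;0 0 .002 0;0 0 0 0;0 0 0 0"

```text
time_s: 9.55
tcp_pos: [0.5648, -0.0358, 0.0682]
orientation: [-0.0, 0.009, 1.0, 0.0]
wrist_force: [-0.1, 0.6, -2.7]
gripper_width: 0.131
finger_force: 60.0
```

>>> move_arm --series "0 0 .0015 0;0 0 .0015 0;0 0 0 0;0 0 0 0"

```text
time_s: 9.95
tcp_pos: [0.5649, -0.0359, 0.0652]
orientation: [-0.0, 0.009, 1.0, 0.0]
wrist_force: [-0.3, 0.6, -2.9]
gripper_width: 0.123
finger_force: 60.0
```

>>> move_arm --series "0 0 .0015 0;0 0 .0015 0;0 0 0 0;0 0 0 0"

```text
time_s: 10.35
tcp_pos: [0.5648, -0.0358, 0.0622]
orientation: [-0.0, 0.009, 1.0, 0.0]
wrist_force: [0.0, -0.7, -2.8]
gripper_width: 0.125
finger_force: 59.9
```

>>> move_arm --series "0 0 .001 0;0 0 .001 0;0 0 0 0;0 0 0 0"

```text
time_s: 10.75
tcp_pos: [0.5649, -0.0359, 0.061]
orientation: [0.0, 0.009, 1.0, 0.0]
wrist_force: [-3.1, -0.2, 5.3]
gripper_width: 0.124
finger_force: 61.1
```

The foot is seated with about 8 N load change at z 0.061. Now I'll press to find the floor.

>>> move_arm --series "0 0 .0015 0;0 0 .0015 0;0 0 0 0;0 0 0 0"

```text
time_s: 11.15
tcp_pos: [0.5649, -0.0359, 0.0581]
orientation: [0.0, 0.009, 1.0, 0.0]
wrist_force: [-2.4, 0.0, 6.6]
gripper_width: 0.125
finger_force: 61.4
```

>>> move_arm --series "0 0 .001 0;0 0 .001 0;0 0 0 0;0 0 0 0"

```text
time_s: 11.55
tcp_pos: [0.5649, -0.0359, 0.0562]
orientation: [0.0, 0.009, 1.0, 0.0]
wrist_force: [-1.5, -0.1, 7.7]
gripper_width: 0.124
finger_force: 61.5
```

>>> move_arm --series "0 0 .001 0;0 0 0 0;0 0 .0005 0;0 0 0 0;0 0 0 0"

```text
time_s: 12.05
tcp_pos: [0.5649, -0.0359, 0.0549]
orientation: [0.0, 0.009, 1.0, 0.0]
wrist_force: [-2.6, -0.0, 7.6]
gripper_width: 0.125
finger_force: 61.6
```

>>> move_arm --series "0 0 .0005 0;0 0 0 0;0 0 .0005 0;0 0 0 0;0 0 0 0"

```text
time_s: 12.55
tcp_pos: [0.5649, -0.036, 0.0539]
orientation: [0.0, 0.009, 1.0, 0.0]
wrist_force: [-2.9, -0.8, 9.5]
gripper_width: 0.125
finger_force: 61.7
```

>>> move_arm --series "0 0 .0005 0;0 0 0 0;0 0 .0005 0;0 0 0 0;0 0 0 0"

```text
time_s: 13.05
tcp_pos: [0.5649, -0.036, 0.053]
orientation: [0.0, 0.009, 1.0, 0.0]
wrist_force: [-3.1, 0.4, 11.3]
gripper_width: 0.126
finger_force: 61.9
```

>>> move_arm --series "0 0 .0005 0;0 0 0 0;0 0 0 0"

```text
time_s: 13.35
tcp_pos: [0.5649, -0.036, 0.053]
orientation: [0.0, 0.009, 1.0, 0.0]
wrist_force: [-3.9, -0.4, 14.7]
gripper_width: 0.123
finger_force: 62.5
```

>>> move_arm --series "0 0 .0005 0;0 0 0 0;0 0 0 0"

```text
time_s: 13.65
tcp_pos: [0.565, -0.036, 0.053]
orientation: [0.0, 0.009, 1.0, 0.0]
wrist_force: [-4.2, 0.3, 18.2]
gripper_width: 0.126
finger_force: 63.1
```

The floor is at z = 0.053. I'll back off to about 1 mm above it, then turn about the wing axis.

>>> move_arm --series "0 0 -.001 0;0 0 -.001 0;0 0 0 0;0 0 0 0"

```text
time_s: 14.05
tcp_pos: [0.5649, -0.036, 0.054]
orientation: [0.0, 0.009, 1.0, 0.0]
wrist_force: [-2.9, 0.5, 9.8]
gripper_width: 0.122
finger_force: 61.9
```

>>> move_arm --series "0 .0002 0 7.5;0 .0002 0 7.5;0 0 0 0;0 0 0 0"

```text
time_s: 14.45
tcp_pos: [0.565, -0.0355, 0.0539]
orientation: [0.0, 0.14, 0.99, -0.0]
wrist_force: [-3.0, 0.7, 9.0]
gripper_width: 0.125
finger_force: 61.6
```

Run:
```python
from h import *
np.set_printoptions(precision=4,suppress=True)
s=status.get_state();print(s)
```

```text
{'time_s': 14.45, 'joints': array([-0.0554,  0.765 ,  0.107 ,  1.8932, -0.1575,  0.491 ,  1.4519]), 'joint_vel': array([ 0.0047, -0.0002, -0.0032,  0.0008,  0.0033, -0.0003,  0.0007]), 'joint_torque': array([ -0.3581, -49.9057,   2.1236, -11.0826,  -0.0076,  -0.9646,
         0.0054]), 'tcp_pos': array([ 0.565 , -0.0355,  0.0539]), 'orientation': array([ 0.0002,  0.1396,  0.9902, -0.    ]), 'wrist_force': array([-2.981 ,  0.7248,  9.0122]), 'torque': array([0.1002, 0.6272, 0.0419]), 'finger_force': 61.624780632555485, 'gripper_width': 0.12497153638375366}
```

>>> move_arm --series "0 .0002 0 7.5;0 .0002 0 7.5;0 .0002 0 7.5;0 .0002 0 7.5;0 0 0 0;0 0 0 0"

```text
time_s: 15.05
tcp_pos: [0.5655, -0.0347, 0.0539]
orientation: [0.0, 0.391, 0.92, 0.0]
wrist_force: [-2.9, 0.4, 9.2]
gripper_width: 0.129
finger_force: 61.7
```

>>> move_arm --series "0 .0002 0 7.5;0 .0002 0 7.5;0 .0002 0 7.5;0 0 0 0;0 0 0 0"

```text
time_s: 15.55
tcp_pos: [0.5661, -0.0344, 0.0539]
orientation: [0.0, 0.563, 0.826, 0.0]
wrist_force: [-2.2, 0.5, 9.1]
gripper_width: 0.123
finger_force: 61.7
```

Run:
```python
from h import *
np.set_printoptions(precision=4,suppress=True)
s=status.get_state();print(s['tcp_pos'],s['orientation'],s['wrist_force'],s['torque'])
```

```text
[ 0.5661 -0.0344  0.0539] [0.0004 0.563  0.8264 0.0004] [-2.1702  0.5329  9.0701] [ 0.0609  0.4681 -0.0183]
```

>>> move_arm --series "0 .0002 0 7.5;0 .0002 0 7.5;0 .0002 0 7.5;0 0 0 0;0 0 0 0"

```text
time_s: 16.05
tcp_pos: [0.5668, -0.0343, 0.0539]
orientation: [0.0, 0.713, 0.701, 0.001]
wrist_force: [-2.7, -0.1, 9.3]
gripper_width: 0.128
finger_force: 61.7
```

Run:
```python
from h import *
np.set_printoptions(precision=4,suppress=True)
s=status.get_state();print(s['tcp_pos'],s['orientation'],s['wrist_force'],s['torque'],2*np.degrees(np.arcsin(s['orientation'][1])))
```

```text
[ 0.5668 -0.0343  0.0539] [0.0004 0.7134 0.7007 0.0005] [-2.7168 -0.137   9.3153] [ 0.0535  0.4628 -0.0414] 91.02860040214354
```

>>> move_arm --series "0 0 -.001 0;0 0 0 0;0 0 -.001 0;0 0 0 0;0 0 0 0"

```text
time_s: 16.55
tcp_pos: [0.5668, -0.0343, 0.0559]
orientation: [0.0, 0.713, 0.701, 0.001]
wrist_force: [-2.0, -0.3, 8.3]
gripper_width: 0.127
finger_force: 61.6
```

>>> move_arm --series "0 0 -.0007 0;0 0 0 0;0 0 0 0"

```text
time_s: 16.85
tcp_pos: [0.5668, -0.0343, 0.0566]
orientation: [0.0, 0.713, 0.701, 0.001]
wrist_force: [-2.4, 0.0, 7.9]
gripper_width: 0.13
finger_force: 61.6
```

>>> move_arm --series "0 0 -.0007 0;0 0 0 0;0 0 0 0"

```text
time_s: 17.15
tcp_pos: [0.5668, -0.0343, 0.0572]
orientation: [0.0, 0.713, 0.701, 0.001]
wrist_force: [-1.8, 0.1, 7.2]
gripper_width: 0.126
finger_force: 61.5
```

>>> move_arm --series "0 0 -.0007 0;0 0 0 0;0 0 0 0"

```text
time_s: 17.45
tcp_pos: [0.5668, -0.0343, 0.0579]
orientation: [0.0, 0.713, 0.701, 0.001]
wrist_force: [-1.1, 0.5, 6.3]
gripper_width: 0.125
finger_force: 61.5
```

>>> move_arm --series "0 0 -.0007 0;0 0 0 0;0 0 0 0"

```text
time_s: 17.75
tcp_pos: [0.5668, -0.0343, 0.0584]
orientation: [0.0, 0.713, 0.701, 0.001]
wrist_force: [-2.5, -0.7, 6.8]
gripper_width: 0.126
finger_force: 61.2
```

>>> move_arm --series "0 0 -.0005 0;0 0 0 0;0 0 0 0"

```text
time_s: 18.05
tcp_pos: [0.5668, -0.0343, 0.0585]
orientation: [0.0, 0.713, 0.701, 0.0]
wrist_force: [-1.8, -0.5, 5.4]
gripper_width: 0.122
finger_force: 61.2
```

The nut has caught the lips: z stopped at 0.0585. Releasing now.

>>> move_arm --series "0 0 0 0;0 0 0 0;0 0 0 0;0 0 0 0" --fingers 0.03

```text
time_s: 18.45
tcp_pos: [0.5663, -0.0342, 0.0579]
orientation: [-0.0, 0.713, 0.701, -0.0]
wrist_force: [-0.5, -0.1, -0.0]
gripper_width: 0.356
finger_force: 0.0
```

>>> move_arm --series "0 0 -.02 0;0 0 -.03 0;0 0 -.04 0;0 0 -.04 0;0 0 -.02 0;0 0 0 0;0 0 0 0"

```text
time_s: 19.15
tcp_pos: [0.5661, -0.0339, 0.2079]
orientation: [-0.0, 0.713, 0.701, 0.0]
wrist_force: [-0.5, 0.2, -1.0]
gripper_width: 0.346
finger_force: 0.0
```

Run:
```python
from h import *
np.set_printoptions(precision=4,suppress=True)
s=status.get_state();print(s['time_s'],s['tcp_pos'],s['wrist_force'])
save('wrist','w7.png');save('side','s7.png')
o=np.hstack([cv2.resize(cv2.imread('pics/w7.png'),(400,300)),cv2.resize(cv2.imread('pics/s7.png')[140:290,150:350],(400,300),interpolation=2)]);cv2.imwrite('pics/ws7.png',o)
```

```text
19.15 [ 0.5661 -0.0339  0.2079] [-0.4749  0.1973 -1.0132]
```

View pics/ws7.png

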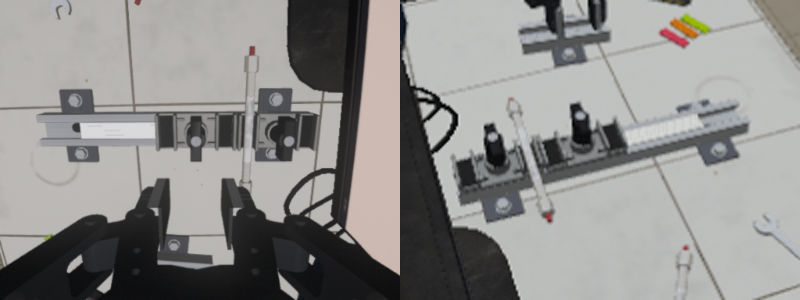

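The rest lies flat in the gap at about (197,132) in the wrist half, between the strip's end at (155,130) and the fitted rest at about (238,132). Its wing stands square across the slot.

```bash
python3 -c "
from bench import robot
print(robot.hand_in())"
```

```text
the job is handed in; nothing more can be done
None
```

The loose rest now sits flat in the gap on the long strut with its wing turned square across the slot and the nut caught under the lips. It was released and handed in after about 19 s; the hand-in gave no verdict.

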